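# Feed the sample rack past the spring gate

## Task

Feed the blue sample rack into the analyser's feeder: hold the orange spring gate open by pressing its long orange plate down with one fingertip and, keeping it held, push the rack from behind along the lane with another fingertip until it is fully home against the reader at the end. The gate must be down before the rack gets to it, must stay held until the whole rack is past, and must not bump or rub the rack; then let it spring shut and take the hand clear. Only push: do not pinch or lift the rack, and leave everything else where it stands.

Things in the scene. Friction and masses are not known exactly. Their poses are not given: they have to be found in the camera images.
- feeder: Fixed white feeder, 195 x 360 mm. Origin at table height under the gate slot; +y along the lane in the feeding direction, +x across it towards the orange plate, z up. Its aluminium deck at z = 70 mm carries the lane: 44 mm wide between white strips 6 mm thick and 12 mm high, centred on x = 0, from its open end at y = -205 mm to the white reader block's face at y = 122 mm, the end stop.
- gate (a joint): Angle of the orange spring gate, rad; plate and blade are one part, hinged along the feeder's y at x = 125, z = 92 mm. 0 = shut, blade up; the rack cannot push it aside. Pressing the plate down makes it positive and sinks the blade: from 0.12 the rack can pass, stop at 0.28, hold at about 0.2. A spring shuts it: 3 to 6 N on the middle of the plate.
- blade_top (a point): Middle of the top edge of the orange gate blade, which stands up through a slot across the lane at feeder y = 0. Shut, it is 12 mm above the deck; the blade is 32 mm wide across the lane and 5 mm thick. Held open it lies below the deck, so that the rack and a finger pass over it.
- press_plate (a point): Centre of the top face of the smooth orange press plate: 66 mm wide (feeder x = 33 to 99 mm), 272 mm long (y = -235 to 37 mm), 6 mm thick. Shut, it is level, its top 25 mm above the deck. At this point, 60 mm from the hinge, 0.2 rad is 12 mm of travel. A fingertip can slide along it while pressing; the lane's middle is 65 mm away.
- rack: Loose blue rack in the lane, five capped cups fixed in it, yellow band at its leading end. 40 mm wide (x), 104 long (y), body 28 high, caps up to 45; 0.18 to 0.35 kg. Origin at the centre of its underside, +y the feeding direction. Its leading end starts 20 to 60 mm short of the gate. Fully home it touches the reader: origin at feeder y = 70 mm, tail 18 mm past the gate.
- rack_tail (a point): Middle of the flat rear face of the blue rack, 14 mm above its underside: the face to push. 52 mm behind the rack's origin.
- spare_rack: Bystander: loose grey rack of the same size standing on the table at the robot's side of the feeder. Origin at the centre of its underside.
- vial: Bystander: small vial with blue cap, 26 mm across, 45 mm high, on the white side shelf of the feeder beyond the end of the press plate. Origin at its foot.
- reagent: Bystander: reagent bottle, 52 mm across, 100 mm high. Origin at its foot.
- amber_jar: Bystander: amber jar with black lid, 60 mm across, 80 mm high. Origin at its foot.
- beaker: Bystander: clear plastic beaker, 72 mm across, 85 mm high. Origin at its foot.
- tip_box: Bystander: grey box with green lid, 122 x 87 x 62 mm. Origin at the centre of its underside.
Not all that is in view belongs to the job. There is more than one size of the rack; the job needs the larger.

How it is judged:
By the outcome, as a careful person would: the job done as asked, in the order asked, and still so for the second after the job is handed in, with the robot touching nothing.
It also fails if it takes over 51 s, if anything falls off the work surface, if the arm or the gripper's body presses on something with over 40 N, if the wrist force passes 120 N, or if a joint passes its speed limit or range.

## Robot

A 7-joint arm with a two-finger parallel gripper is mounted at the origin on the work surface. World frame = base frame: x ahead of the robot, y to its left, z up, the work surface at z = 0. Lengths are in mm, angles in rad, forces in N, time in s.
With the tool pointing down it reaches from about 425 to 825 mm from the base axis. Payload 3.6 kg.
Tool frame: the origin (TCP) lies between the finger pads; the fingertips stand 19 mm ahead of it and the grasp point (between the pads) is the TCP; z points along the fingers, y is the direction in which the jaws open and shut (so a half turn about z gives the same grasp; the last joint's range is limited). The gripper opens to 85 mm and grips with 20 to 120 N. Pads are 22 mm wide; open, the fingers measure 114 mm over their backs; the gripper's body (76 mm by 85 mm) begins 54 mm behind the grasp point. The pads swing forward as they close: fully open they stand 13 mm farther back than shut.
Start: joints at [-1.21, 0.615, -0.013, 1.423, 0.008, 1.103, -0.04], TCP at [245.765, 601.717, 250.297] pointing down, gripper open.
Joint ranges: [-3.12, 3.12], [-0.3, 2.06], [-1.34, 1.32], [0.26, 2.42], [-1.36, 4.5], [0.01, 1.98], [-2.84, 2.84]. Speed limits (rad/s): [2.79, 2.79, 3.14, 3.14, 3.14, 3.14, 3.14].

## Interface

Orientations are given as a rotation vector (axis times angle).
In Python, from cell import ctrl, grab_frame, get_calibration, models gives the robot as it stands.
- The arm moves only by the tool drive_tool, never from a script. Its argument "targets" is a list of rows, each a list of 5 numbers: the gripper's target within -1 to 1 (fully open at 1, half-way at 0, shut at -1), then the shift along the tool's x, y, z in mm, then the turn about the tool's z in rad. In form: [[fingers, dx, dy, dz, yaw], ...]. A call has 1 to 20 rows; each row shifts and turns the pose as measured when the row begins, along the tool's axes as they then stand; what a row does not reach is not made up. A row lasts 1/12 s, in which the tool goes at most 41.7 mm and 7.16 degrees, less where a joint would pass 70% of its speed; a pose out of reach is approached as far as the arm can. A call with a gripper value outside its range is refused whole. The fingers move at their own pace and stop on an object; the grip force is fixed at half the most. Time passes only in rows, so rows that do not move let the fingers close. It gives the time, the measured TCP pose, the force and the opening at its end, in the units of the state.
- ctrl.read_state(): the state, without advancing time (a new reading comes with each control period).
- grab_frame(name): name is "side" or "top" or "wrist"; returns the picture (420x560x3 uint8, red, green, blue); there is no depth.
- get_calibration(name): a dict with "K" (3x3 intrinsics, pixels), "extrinsics" (4x4, takes a point from camera to world coordinates). Camera axes: x right, y down, z forward; pixel columns grow to the right and rows downward; lengths in mm; the calibration is good to about 2 mm. A picture is of the moment at which its call begins: read the wrist's pose just before it. get_calibration takes no time and is no camera call; for the wrist camera it gives the pose at the moment of the call.
- ctrl.job_done(): hands the job in, once; it reports no verdict.
Trained networks look in the newest picture that a camera, given by its name, has taken for a name from the list of things; names that differ only in an ending like _2 or _b are one class to them, and where a whole thing is asked for, a point or a joint stands for the part that bears it (a point fixed in the world has none). Each returns a list of dicts, best first, with "conf" (0 to 1); they miss things now and then, are a little off and sometimes report something else, mostly with a low value. They report only what shows in the picture. A call takes as long as a camera call. They do not tell look-alikes from the thing itself.
- models.look_for(camera, thing): "extent" ([centre column, centre row, width, height] in pixels, round what is visible of it).
- models.cut_out(camera, thing): "region" (420x560 bool, what is visible of it) and "extent" ([centre column, centre row, width, height] in pixels, round what is visible of it).
The state is a dict: "time_s": time; "q": joint angles; "joint_velocities": joint speeds; "joint_efforts": joint torques, N m; "eef_pos": TCP position; "tcp_rot": TCP orientation; "ft_force": force on the tool from outside, world axes, zero at the start; "wrist_torque": the same for the moment, N m; "gripper_width": finger opening in mm.
Only numpy, scipy, OpenCV 4.12 (cv2) and the standard library are available. Lean on these libraries where they do the work, as an engineer would, in place of code of your own. Each camera call takes 0.05 s, during which the arm holds its last target.

## Working session

There is one attempt and no reset: what is moved stays moved. The work goes in short steps, Python scripts to look and compute and a tool call to move; the robot and the scene stay as the last step left them, time stands still between calls to the robot, and variables do not carry over. Pictures are saved under pics/ and viewed, and the job is handed in when it is done.

Besides the shell and the picture viewer there is one more tool, called by a JSON object that holds its "op" and its "data", one argument or row to a line. drive_tool: Moves the arm, as the interface text tells. Its arguments: {"type":"object","properties":{"targets":{"type":"array"}},"required":["targets"]}

```bash
ls; mkdir -p pics; python3 - <<'E'
from cell import ctrl, grab_frame, get_calibration, models
import cv2
s=ctrl.read_state(); print({k:s[k] for k in s})
for n in ("side","top","wrist"):
    im=grab_frame(n); cv2.imwrite(f"pics/a_{n}.png",im[:,:,::-1])
    c=get_calibration(n); print(n,c["K"],c["extrinsics"])
E
```

```text
pics
{'time_s': 0.0, 'q': array([-1.20951007,  0.61591606, -0.01260106,  1.42492512,  0.00808566,
        1.1034032 , -0.04038292]), 'joint_velocities': array([ 2.34329086e-03, -9.65331639e-04, -2.14816218e-04,  1.77240074e-03,
       -7.73511953e-04,  2.42874028e-03, -4.87389592e-05]), 'joint_efforts': array([-1.19698393e-05, -4.69216239e+01,  2.59229718e-01, -1.71029198e+01,
        1.00431597e-02,  9.68127366e-03,  5.78582462e-07]), 'eef_pos': array([245.51095216, 601.06416219, 249.1314877 ]), 'tcp_rot': array([-0.60513328, -3.08228246,  0.0040198 ]), 'ft_force': array([-0.50539698,  0.63142193,  0.25588236]), 'wrist_torque': array([ 0.03876331, -0.03076112, -0.00668964]), 'gripper_width': 85.06470195924479}
side [[384.8253566    0.         284.54980094]
 [  0.         384.8253566  208.20622778]
 [  0.           0.           1.        ]] [[ 7.27371291e-01 -3.38431563e-01  5.96988343e-01 -2.29718462e+02]
 [-6.86203461e-01 -3.68163451e-01  6.27359931e-01 -7.41520085e+02]
 [ 7.47088691e-03 -8.65979070e-01 -5.00024435e-01  7.07268171e+02]
 [ 0.00000000e+00  0.00000000e+00  0.00000000e+00  1.00000000e+00]]
top [[468.65509042   0.         273.05842213]
 [  0.         468.65509042 206.47239952]
 [  0.           0.           1.        ]] [[ 1.65432864e-02 -9.89372342e-01  1.44459992e-01  3.21315270e+02]
 [-9.99734028e-01 -1.40457229e-02  1.82918228e-02  2.01566978e+01]
 [-1.60683785e-02 -1.44724177e-01 -9.89341559e-01  1.40282773e+03]
 [ 0.00000000e+00  0.00000000e+00  0.00000000e+00  1.00000000e+00]]
wrist [[370.76489794   0.         274.88121871]
 [  0.         370.76489794 211.26363008]
 [  0.           0.           1.        ]] [[ 3.78860282e-01  8.78054891e-01  2.92377317e-01  1.71265524e+02]
 [ 9.25450787e-01 -3.58637992e-01 -1.22145945e-01  6.32464292e+02]
 [-2.39323017e-03  3.16857065e-01 -9.48470280e-01  3.72965515e+02]
 [ 0.00000000e+00  0.00000000e+00  0.00000000e+00  1.00000000e+00]]
```

View pics/a_top.png

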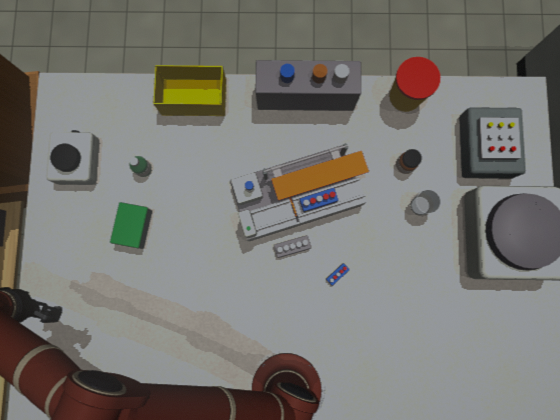

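View pics/a_side.png

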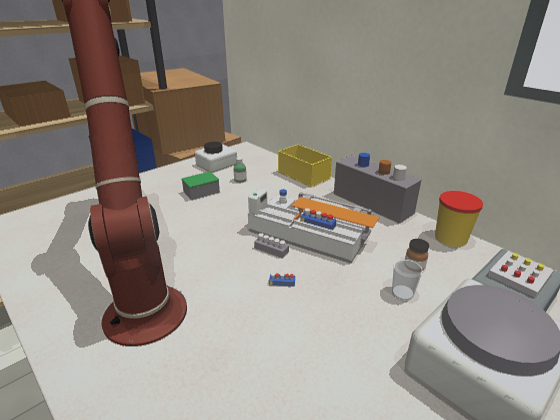

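View pics/a_wrist.png

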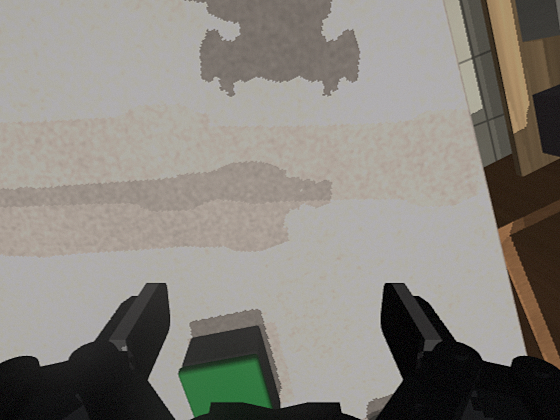

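The top view shows the feeder with the orange plate at about (320,175), the large blue rack in its lane at about (319,200), and the reader at the left end at about (247,222). The small blue rack (338,274) lies loose on the table and the grey spare is at (292,246). So the rack I need is the one in the lane. Next I'll crop in to confirm and measure.

```bash
cat > h.py <<'E'
import numpy as np, cv2
from cell import ctrl, grab_frame, get_calibration, models
from scipy.spatial.transform import Rotation as R
def ray(cal,px,z):
    px=np.atleast_2d(px).astype(float); K=cal["K"];T=np.array(cal["extrinsics"])
    d=np.c_[px,np.ones(len(px))]@np.linalg.inv(K).T@T[:3,:3].T
    o=T[:3,3]; t=(z-o[2])/d[:,2]
    return o+t[:,None]*d
def proj(cal,P):
    P=np.atleast_2d(P); T=np.array(cal["extrinsics"]); c=(P-T[:3,3])@T[:3,:3]
    u=c@np.array(cal["K"]).T; return u[:,:2]/u[:,2:]
E
python3 - <<'E'
from h import *
cal=get_calibration("top"); im=grab_frame("top")
cv2.imwrite("pics/crop1.png",cv2.resize(im[130:300,220:400,::-1],None,fx=4.2,fy=3.5,interpolation=cv2.INTER_CUBIC))
for t,z in (("press_plate",95),("rack",115),("rack_tail",98),("spare_rack",45),("vial",120),("feeder",70),("blade_top",82),("reagent",100)):
    for d in models.cut_out("top",t)[:3]:
        m=d["region"].astype(np.uint8); pts=np.argwhere(m)[:,::-1]
        if len(pts)<5: continue
        (c,wh,a)=cv2.minAreaRect(ray(cal,pts,z)[:,:2].astype(np.float32))
        print(t,round(d["conf"],2),np.round(d["extent"]),"c",np.round(c,1),"wh",np.round(wh,1),"a",round(a,2))
print(ctrl.read_state()["time_s"])
E
```

```text
press_plate 0.9 [321. 182.  93.  66.] c [596.7 -90.3] wh [142.6 270.4] a 18.37
press_plate 0.7 [301. 193. 135.  97.] c [560.6 -40.5] wh [185.3 391.8] a 18.35
press_plate 0.48 [129. 227.  41.  48.] c [452.3 442. ] wh [104.3 121.1] a 79.61
rack 0.96 [318. 200.  42.  23.] c [530.6 -82.5] wh [ 41.7 103.3] a 18.07
rack 0.53 [340. 274.  25.  21.] c [ 326.6 -134.1] wh [25.8 64.4] a 42.66
rack_tail 0.91 [321. 200.  36.  23.] c [533.1 -83.5] wh [ 42.2 105.6] a 19.38
rack_tail 0.5 [338. 274.  25.  24.] c [ 327.2 -137.1] wh [27.2 67.9] a 40.44
spare_rack 0.94 [294. 248.  34.  20.] c [404.2 -13.1] wh [ 43.  101.8] a 18.23
vial 0.48 [248. 187.  12.  12.] c [565.4 110.5] wh [28.5 25.1] a 1.29
feeder 0.87 [300. 193. 135.  96.] c [565.3 -41.9] wh [191.  401.7] a 18.58
feeder 0.69 [132. 226.  39.  51.] c [454.8 450.4] wh [100.  122.2] a 79.59
blade_top 0.59 [319. 181.  98.  68.] c [597.1 -93.2] wh [153.  274.3] a 17.82
reagent 0.6 [142. 167.  22.  22.] c [624.  425.7] wh [67.9 50.4] a 59.89
0.6
```

View pics/crop1.png

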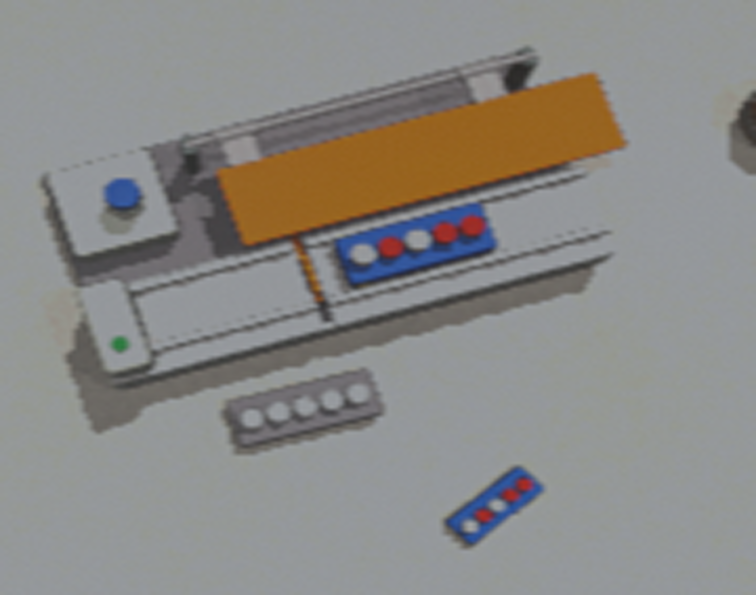

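```bash
python3 - <<'E'
from h import *
cal=get_calibration("top"); im=grab_frame("top")
hsv=cv2.cvtColor(im,cv2.COLOR_RGB2HSV)
m=((hsv[...,0]>8)&(hsv[...,0]<22)&(hsv[...,1]>180)&(hsv[...,2]>90)).astype(np.uint8); m[:130]=0;m[300:]=0;m[:,:220]=0;m[:,400:]=0
n,l,st,_=cv2.connectedComponentsWithStats(m); print(st[1:])
k=1+np.argmax(st[1:,4]); 
mm=cv2.morphologyEx((l==k).astype(np.uint8),cv2.MORPH_OPEN,np.ones((5,5)))
pts=np.argwhere(mm)[:,::-1]
W=ray(cal,pts,95)[:,:2]; c,wh,a=cv2.minAreaRect(W.astype(np.float32)); print(c,wh,a, W.mean(0))
u,s,v=np.linalg.svd(W-W.mean(0),full_matrices=False); print("pca",np.degrees(np.arctan2(*v[0][::-1]))-90)
th=np.radians(18.3); ex=np.array([np.cos(th),np.sin(th)]); ey=np.array([-ex[1],ex[0]])
o=W.mean(0)-66*ex+99*ey; print("origin",o)
# blade check
mb=(m>0)&(mm==0); 
print(np.round(ray(cal,[[300,212]],82),0), "blade pred px",proj(cal,[[*o,82]]), "vs crop")
# rack blue
b=((hsv[...,0]>100)&(hsv[...,0]<130)&(hsv[...,1]>140)).astype(np.uint8); b[:,:295]=0;b[:,345:]=0;b[:180]=0;b[225:]=0
pts=np.argwhere(b)[:,::-1]; W=ray(cal,pts,98)[:,:2]; c,wh,a=cv2.minAreaRect(W.astype(np.float32)); print("rack",c,wh,a)
d=np.array(c)-o; print("rack in feeder",d@ex,d@ey)
# side cam check
vis=im.copy()
E
```

```text
[[ 272  152   96   48 2053]
 [ 292  203    1    2    2]
 [ 293  206    1    2    2]
 [ 294  209    1    2    2]]
(604.633544921875, -86.87004089355469) (64.12202453613281, 267.1574401855469) 18.446125030517578 [604.10935755 -85.58808296]
pca -161.57117979046046
origin [510.36202288 -12.31846277]
[[499. -32.  82.]] blade pred px [[293.02731498 208.08003673]] vs crop
rack (534.2275390625, -83.17932891845703) (37.755428314208984, 100.20460510253906) 18.476900100708008
rack in feeder 0.4087517042604389 -74.77070372574669
```

```bash
cat >> h.py <<'E'
TH=np.radians(18.45); EX=np.array([np.cos(TH),np.sin(TH)]); EY=np.array([-EX[1],EX[0]])
O=np.array([510.4,-12.3])
def F(x,y): return O+x*EX+y*EY
def rep(tx=None,ty=None):
    s=ctrl.read_state(); p=np.array(s["eef_pos"]); M=R.from_rotvec(s["tcp_rot"]).as_matrix()
    d=p[:2]-O; f=np.array(s["ft_force"])
    print("t %.2f feeder x %.1f y %.1f z %.1f"%(s["time_s"],d@EX,d@EY,p[2]),"toolx/feeder deg %.2f"%np.degrees(np.arctan2(M[:2,0]@EY,M[:2,0]@EX)),"tilt %.2f"%np.degrees(np.arccos(-M[2,2])),
     "F feeder %.1f %.1f z %.1f"%(f[:2]@EX,f[:2]@EY,f[2]),"w %.1f"%s["gripper_width"],"q7 %.2f"%s["q"][6])
    if tx is not None:
        g=F(tx,ty)-p[:2]; print(" shift tool x,y:",np.round(M[:2,:2].T@g,1))
E
python3 -c "
from h import *
rep(32.5,-155); s=ctrl.read_state(); print(np.round(R.from_rotvec(s['tcp_rot']).as_matrix(),3)); print(F(32.5,-155))"
```

```text
t 0.65 feeder x -56.7 y 666.2 z 250.3 toolx/feeder deg 139.33 tilt 0.00 F feeder 0.7 -0.8 z 0.0 w 85.4 q7 -0.04
 shift tool x,y: [-602.8 -564.8]
[[-0.926  0.378 -0.   ]
 [ 0.378  0.926 -0.   ]
 [ 0.    -0.    -1.   ]]
[ 590.28343624 -149.04752873]
```

{"op": "drive_tool", "data": {
  "targets": [
    [0.2,0,0,0,0.12],
    [0.2,0,0,0,0.12],
    [0.2,0,0,0,0.12],
    [0.2,0,0,0,0.12],
    [0.2,0,0,0,0.12],
    [0.2,0,0,0,0.12],
    [0.2,0,0,0,0.12],
    [0.2,0,0,0,0.03],
    [0.2,0,0,0,0]
  ]
}}

```text
time_s: 1.4
eef_pos: [245.5, 601.9, 250.7]
tcp_rot: [-1.895, -2.504, -0.001]
ft_force: [0.1, -0.2, 0.0]
gripper_width: 51.2
```

```bash
python3 -c "
from h import *
rep(32.5,-160)"
```

```text
t 1.40 feeder x -56.9 y 666.5 z 250.7 toolx/feeder deg 87.31 tilt 0.09 F feeder 0.1 -0.2 z 0.0 w 51.2 q7 -0.82
 shift tool x,y: [-821.4  128.1]
```

{"op": "drive_tool", "data": {
  "targets": [
    [0.2,-40,6,0,-0.02],
    [0.2,-40,6,0,-0.02],
    [0.2,-40,6,0,0],
    [0.2,-40,6,0,0],
    [0.2,-40,6,0,0],
    [0.2,-40,6,0,0],
    [0.2,-40,6,0,0],
    [0.2,-40,6,0,0],
    [0.2,-40,6,0,0],
    [0.2,-40,6,0,0],
    [0.2,-40,6,0,0],
    [0.2,-40,6,0,0],
    [0.2,-40,6,0,0],
    [0.2,-40,6,0,0],
    [0.2,-40,6,0,0],
    [0.2,-40,6,0,0],
    [0.2,-30,4,0,0],
    [0.2,-10,1,0,0],
    [0.2,0,0,0,0]
  ]
}}

```text
time_s: 2.98
eef_pos: [571.8, -25.7, 246.1]
tcp_rot: [1.795, 2.577, 0.02]
ft_force: [-0.8, 0.5, 0.5]
gripper_width: 51.5
```

```bash
python3 -c "
from h import *
rep(32.5,-160)
cv2.imwrite('pics/b_w.png',grab_frame('wrist')[:,:,::-1])
cv2.imwrite('pics/b_t.png',grab_frame('top')[:,:,::-1])
"
```

```text
t 2.98 feeder x 54.0 y -32.2 z 246.1 toolx/feeder deg 91.85 tilt 0.73 F feeder -0.6 0.8 z 0.5 w 51.5 q7 0.53
 shift tool x,y: [-127.1  -25.6]
```

View pics/b_w.png

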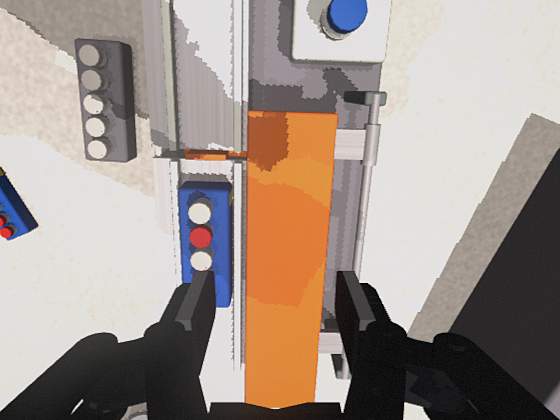

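The wrist view shows the blade edge at (210,155), the rack's leading end at row 183, the plate spanning columns 247–335, and the vial at (345,15), clear of it. I'll overlay the predicted geometry to check the frame.

```bash
python3 - <<'E'
from h import *
im=grab_frame('wrist')[:,:,::-1].copy(); cal=get_calibration('wrist')
def poly(P,z,c):
    w=[[*F(*p),z] for p in P]; q=proj(cal,w); cv2.polylines(im,[np.round(q*16).astype(np.int32)],True,c,1,cv2.LINE_AA,4)
poly([(33,-235),(99,-235),(99,37),(33,37)],95,(255,0,0))
poly([(-16,-2.5),(16,-2.5),(16,2.5),(-16,2.5)],82,(0,255,0))
poly([(-20,-127),(20,-127),(20,-23),(-20,-23)],98,(0,255,255))
poly([(-22,-205),(22,-205),(22,122),(-22,122)],82,(0,0,255))
cv2.imwrite('pics/b_o.png',im)
E
```

```text
(no output)
```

View pics/b_o.png

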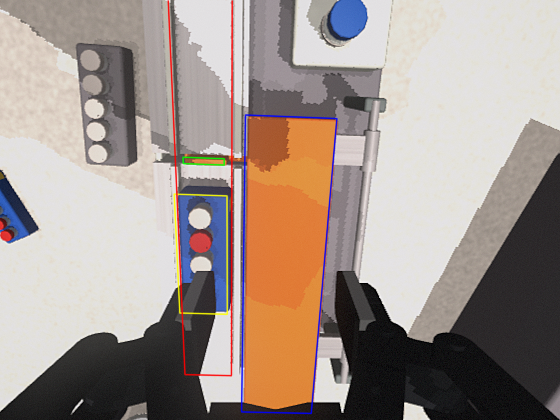

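{"op": "drive_tool", "data": {
  "targets": [
    [0.2,-20,-4,0,0.01],
    [0.2,-35,-7,0,0.01],
    [0.2,-35,-7,0,0.01],
    [0.2,-22,-4,0,0],
    [0.2,-8,-2,0,0],
    [0.2,0,0,0,0],
    [0.2,0,0,0,0]
  ]
}}

```text
time_s: 3.72
eef_pos: [589.2, -117.9, 243.0]
tcp_rot: [-1.766, -2.578, -0.042]
ft_force: [-0.0, 0.0, -0.8]
gripper_width: 51.8
```

```bash
python3 -c "
from h import *
rep(34,-157)"
```

```text
t 3.72 feeder x 41.3 y -125.1 z 243.0 toolx/feeder deg 92.73 tilt 1.80 F feeder -0.0 0.0 z -0.8 w 51.8 q7 0.72
 shift tool x,y: [-31.5  -8.8]
```

```bash
sed -i 's/^    if tx is not None:/    print(" toolz in feeder x,y deg",np.round(np.degrees([M[:2,2]@EX,M[:2,2]@EY]),2))\n    if tx is not None:/' h.py; python3 -c "
from h import *
rep(34,-155)"
```

```text
t 3.72 feeder x 41.3 y -125.1 z 243.0 toolx/feeder deg 92.73 tilt 1.80 F feeder -0.0 0.0 z -0.8 w 51.8 q7 0.72
 toolz in feeder x,y deg [0.63 1.69]
 shift tool x,y: [-29.5  -8.7]
```

{"op": "drive_tool", "data": {
  "targets": [
    [0.2,-5,-2,0,0.02],
    [0.2,-8,-2,0,0.02],
    [0.2,-8,-2,0,0.02],
    [0.2,-5,-2,0,0.0],
    [0.2,-2,0,0,0],
    [0.2,0,0,0,0]
  ]
}}

```text
time_s: 4.22
eef_pos: [591.5, -139.1, 242.1]
tcp_rot: [-1.83, -2.526, -0.048]
ft_force: [-0.3, -0.1, -0.4]
gripper_width: 51.2
```

```bash
python3 -c "
from h import *
rep(34,-155)"
```

```text
t 4.22 feeder x 36.8 y -145.9 z 242.1 toolx/feeder deg 89.73 tilt 2.16 F feeder -0.3 0.0 z -0.4 w 51.2 q7 0.71
 toolz in feeder x,y deg [0.68 2.04]
 shift tool x,y: [-9.1 -2.8]
```

{"op": "drive_tool", "data": {
  "targets": [
    [0.2,-4,-1,5,0],
    [0.2,-4,-1,15,0],
    [0.2,-4,-1,20,0],
    [0.2,-2,0,20,0],
    [0.2,0,0,20,0],
    [0.2,0,0,15,0],
    [0.2,0,0,8,0],
    [0.2,0,0,0,0],
    [0.2,0,0,0,0]
  ]
}}

```text
time_s: 4.97
eef_pos: [594.5, -152.0, 133.7]
tcp_rot: [-1.832, -2.528, -0.05]
ft_force: [0.8, 0.7, -0.0]
gripper_width: 51.3
```

```bash
python3 -c "
from h import *
rep(34,-155)
cv2.imwrite('pics/c_w.png',grab_frame('wrist')[:,:,::-1])
cv2.imwrite('pics/c_s.png',cv2.resize(grab_frame('side')[160:300,220:400,::-1],None,fx=4,fy=4,interpolation=cv2.INTER_CUBIC))"
```

```text
t 4.97 feeder x 35.5 y -159.1 z 133.7 toolx/feeder deg 89.70 tilt 2.14 F feeder 1.0 0.4 z -0.0 w 51.3 q7 0.78
 toolz in feeder x,y deg [0.87 1.95]
 shift tool x,y: [ 4.1 -1.6]
```

View pics/c_w.png

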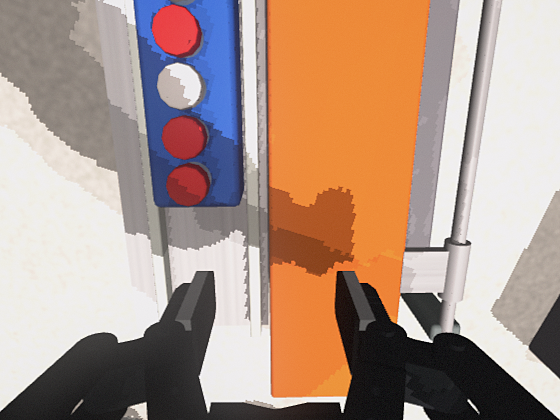

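View pics/c_s.png

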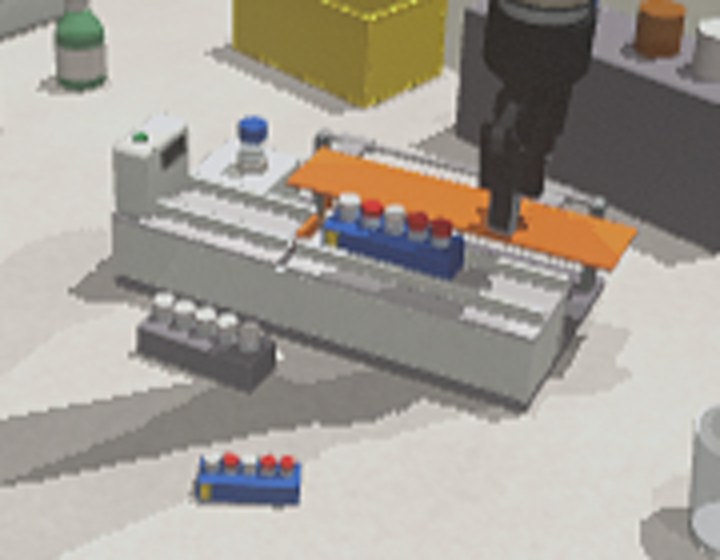

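```bash
python3 - <<'E'
from h import *
cal=get_calibration('wrist')
def f(px,z):
    p=ray(cal,[px],z)[0,:2]-O; print(px,z,np.round([p@EX,p@EY],1))
f((157,206),98);f((240,205),98);f((270,205),95);f((165,270),82);f((250,250),82);f((405,205),95)
for z in (110,115,120): f((200,272),z);f((345,272),z);f((213,272),z);f((190,272),z)
s=ctrl.read_state();M=R.from_rotvec(s["tcp_rot"]).as_matrix()
for w in (25.7,40):
  for sg in (-1,1):
    for tx in (-11,11): print(w*sg,tx,np.round(proj(cal,[np.array(s["eef_pos"])+M@[tx,w*sg,19]]),0))
E
```

```text
(157, 206) 98 [ -15.8 -127.4]
(240, 205) 98 [  21.8 -127.4]
(270, 205) 95 [  35.5 -128.4]
(165, 270) 82 [ -20.  -166.8]
(250, 250) 82 [  24.9 -156.1]
(405, 205) 95 [  98.4 -129. ]
(200, 272) 110 [   4.1 -154.7]
(345, 272) 110 [  68.7 -155.6]
(213, 272) 110 [   9.8 -154.8]
(190, 272) 110 [  -0.4 -154.7]
(200, 272) 115 [   5.1 -152.3]
(345, 272) 115 [  67.6 -153.2]
(213, 272) 115 [  10.7 -152.4]
(190, 272) 115 [   0.8 -152.2]
(200, 272) 120 [   6.2 -149.9]
(345, 272) 120 [  66.5 -150.7]
(213, 272) 120 [  11.5 -150. ]
(190, 272) 120 [   2.  -149.8]
-25.7 -11 [[215. 307.]]
-25.7 11 [[212. 262.]]
25.7 -11 [[330. 307.]]
25.7 11 [[333. 262.]]
-40 -11 [[182. 307.]]
-40 11 [[178. 262.]]
40 -11 [[363. 307.]]
40 11 [[367. 262.]]
```

{"op": "drive_tool", "data": {
  "targets": [
    [0.2,0,-1,6,0],
    [0.2,0,-1,8,0],
    [0.2,0,-1,6,0],
    [0.2,0,0,2,0],
    [0.2,0,0,0,0]
  ]
}}

```text
time_s: 5.48
eef_pos: [594.0, -152.8, 113.7]
tcp_rot: [-1.836, -2.535, -0.055]
ft_force: [0.2, 0.0, -0.2]
gripper_width: 51.2
```

```bash
python3 -c "
from h import *
rep()"
```

```text
t 5.48 feeder x 34.8 y -159.7 z 113.7 toolx/feeder deg 89.73 tilt 2.12 F feeder 0.2 -0.1 z -0.2 w 51.2 q7 0.79
 toolz in feeder x,y deg [1.29 1.69]
```

{"op": "drive_tool", "data": {
  "targets": [
    [0.2,0,0,2,0],
    [0.2,0,0,2,0],
    [0.2,0,0,0,0]
  ]
}}

```text
time_s: 5.73
eef_pos: [594.2, -152.8, 110.0]
tcp_rot: [-1.836, -2.536, -0.056]
ft_force: [-2.0, 0.0, 3.7]
gripper_width: 51.0
```

{"op": "drive_tool", "data": {
  "targets": [
    [0.2,0,-1,2,0],
    [0.2,0,0,2,0],
    [0.2,0,0,0,0]
  ]
}}

```text
time_s: 5.98
eef_pos: [594.1, -152.8, 107.5]
tcp_rot: [-1.837, -2.537, -0.059]
ft_force: [-1.3, 0.6, 3.8]
gripper_width: 51.0
```

{"op": "drive_tool", "data": {
  "targets": [
    [0.2,0,0,2,0],
    [0.2,0,0,2,0],
    [0.2,0,0,0,0]
  ]
}}

```text
time_s: 6.23
eef_pos: [594.2, -152.8, 104.2]
tcp_rot: [-1.838, -2.538, -0.059]
ft_force: [-2.0, 0.3, 5.2]
gripper_width: 51.1
```

{"op": "drive_tool", "data": {
  "targets": [
    [0.2,0,0,2,0],
    [0.2,0,0,2,0],
    [0.2,0,0,2,0],
    [0.2,0,0,0,0],
    [0.2,0,0,0,0]
  ]
}}

```text
time_s: 6.65
eef_pos: [594.7, -152.7, 98.6]
tcp_rot: [-1.838, -2.539, -0.06]
ft_force: [-2.0, 0.3, 5.3]
gripper_width: 51.3
```

```bash
python3 -c "
from h import *
rep()
im=grab_frame('wrist')
cal=get_calibration('wrist')
cv2.imwrite('pics/d_w.png',im[:,:,::-1])
cv2.imwrite('pics/d_s.png',cv2.resize(grab_frame('side')[160:300,220:400,::-1],None,fx=4,fy=4,interpolation=cv2.INTER_CUBIC))"
```

```text
t 6.65 feeder x 35.5 y -159.8 z 98.6 toolx/feeder deg 89.76 tilt 2.24 F feeder -1.8 0.9 z 5.3 w 51.3 q7 0.80
 toolz in feeder x,y deg [1.56 1.61]
```

View pics/d_w.png

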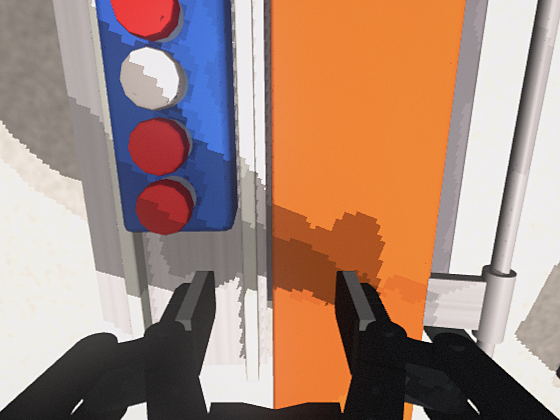

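View pics/d_s.png

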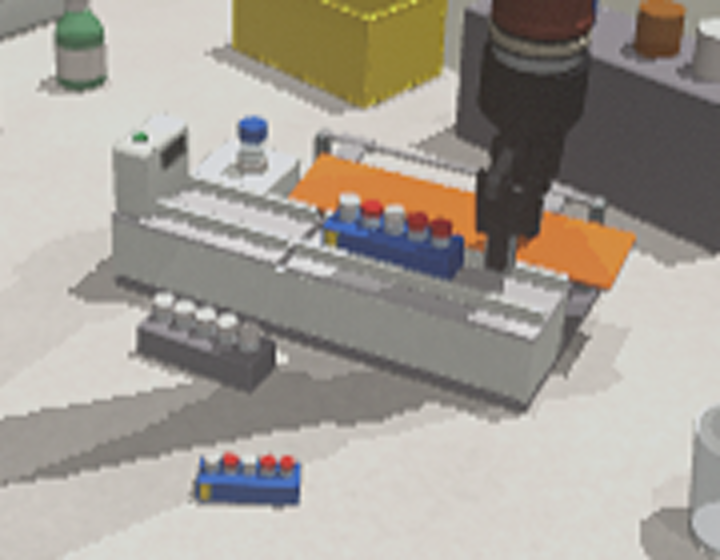

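{"op": "drive_tool", "data": {
  "targets": [
    [0.2,4,0,0.2,0],
    [0.2,4,0,0.2,0],
    [0.2,4,0,0.2,0],
    [0.2,4,0,0.2,0]
  ]
}}

```text
time_s: 7.08
eef_pos: [593.6, -149.4, 100.9]
tcp_rot: [1.845, 2.523, 0.05]
ft_force: [-0.4, -3.1, 4.9]
gripper_width: 51.3
```

```bash
python3 -c "
from h import *
rep()"
```

```text
t 7.08 feeder x 35.5 y -156.4 z 100.9 toolx/feeder deg 89.19 tilt 2.02 F feeder -1.3 -2.9 z 4.9 w 51.3 q7 0.78
 toolz in feeder x,y deg [2.   0.33]
```

{"op": "drive_tool", "data": {
  "targets": [
    [0.2,4,0,1.5,0],
    [0.2,5,0,1.5,0],
    [0.2,5,0,1.5,0],
    [0.2,5,0,1,0]
  ]
}}

```text
time_s: 7.42
eef_pos: [591.8, -140.9, 98.5]
tcp_rot: [1.845, 2.498, 0.043]
ft_force: [-0.4, -4.7, 5.5]
gripper_width: 51.1
```

```bash
python3 -c "
from h import *
rep()"
```

```text
t 7.42 feeder x 36.5 y -147.8 z 98.5 toolx/feeder deg 88.64 tilt 2.60 F feeder -1.9 -4.3 z 5.5 w 51.1 q7 0.76
 toolz in feeder x,y deg [ 2.48 -0.78]
```

{"op": "drive_tool", "data": {
  "targets": [
    [0.2,6,0,0.7,-0.01],
    [0.2,7,0,0.7,-0.01],
    [0.2,7,-0.5,0.7,-0.01],
    [0.2,7,-0.5,0.7,-0.01],
    [0.2,7,-0.5,0.7,-0.01]
  ]
}}

```text
time_s: 7.83
eef_pos: [586.9, -123.6, 98.8]
tcp_rot: [1.775, 2.507, 0.032]
ft_force: [1.1, -5.7, 6.1]
gripper_width: 51.1
```

```bash
python3 -c "
from h import *
rep()
cv2.imwrite('pics/e_w.png',grab_frame('wrist')[:,:,::-1])"
```

```text
t 7.83 feeder x 37.4 y -129.8 z 98.8 toolx/feeder deg 90.87 tilt 4.17 F feeder -0.7 -5.8 z 6.1 w 51.1 q7 0.75
 toolz in feeder x,y deg [ 3.31 -2.53]
```

View pics/e_w.png

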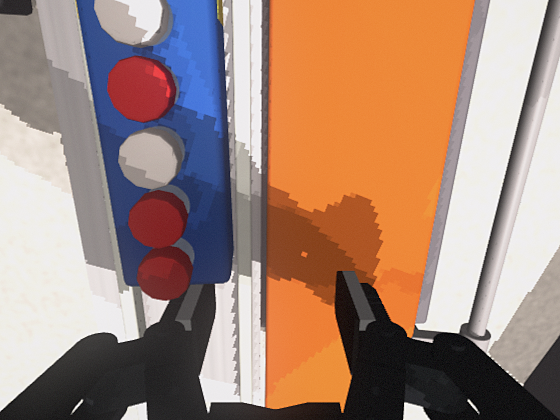

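```bash
python3 - <<'E'
from h import *
cal=get_calibration('wrist')
def f(px,z):
    p=ray(cal,[px],z)[0,:2]-O; print(px,z,np.round([p@EX,p@EY],1))
f((127,286),98);f((230,282),98);f((200,272),84); f((213,285),84)
im=grab_frame('top'); cal=get_calibration('top'); s=im[185:235,270:350,::-1]
cv2.imwrite('pics/f_t.png',cv2.resize(s,None,fx=8,fy=8,interpolation=cv2.INTER_CUBIC))
cv2.imwrite('pics/f_s.png',cv2.resize(grab_frame('side')[180:280,260:380,::-1],None,fx=6,fy=6,interpolation=cv2.INTER_CUBIC))
E
```

```text
(127, 286) 98 [ -16.2 -117.3]
(230, 282) 98 [  21.6 -116.2]
(200, 272) 84 [   8.4 -119.9]
(213, 285) 84 [  13.5 -126.2]
```

View pics/f_s.png

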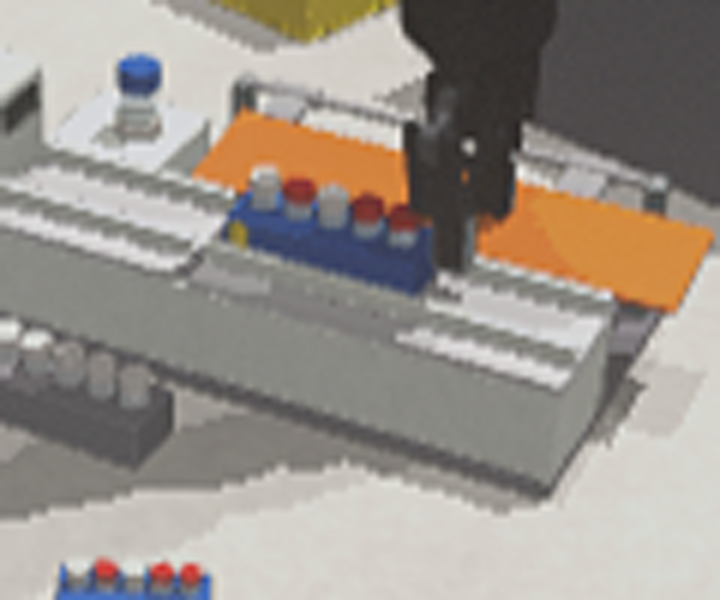

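View pics/f_t.png

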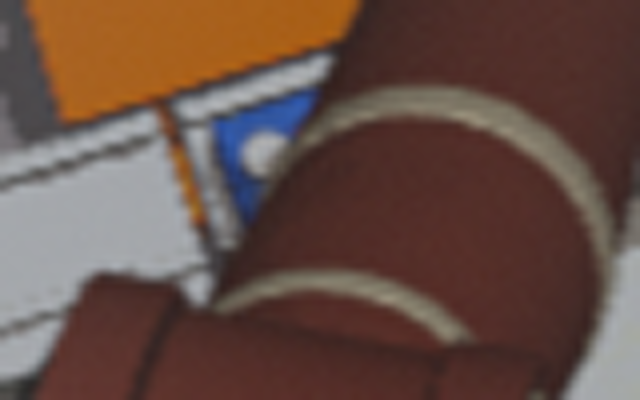

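{"op": "drive_tool", "data": {
  "targets": [
    [0.2,-5,0,0.5,0],
    [0.2,-5,0,0.5,0],
    [0.2,-5,0,0.5,0],
    [0.2,-5,0,0.5,0],
    [0.2,-5,0,0.5,0]
  ]
}}

```text
time_s: 8.4
eef_pos: [590.4, -129.6, 95.3]
tcp_rot: [1.774, 2.543, 0.049]
ft_force: [-3.1, 3.5, 5.7]
gripper_width: 51.4
```

```bash
python3 -c "
from h import *
rep()"
```

```text
t 8.40 feeder x 38.8 y -136.5 z 95.3 toolx/feeder deg 91.75 tilt 2.94 F feeder -1.8 4.3 z 5.7 w 51.4 q7 0.79
 toolz in feeder x,y deg [ 2.83 -0.78]
```

{"op": "drive_tool", "data": {
  "targets": [
    [0.2,-3,0,-8,0],
    [0.2,0,0,-10,0],
    [0.2,0,0,-8,0],
    [0.2,-4,4,0,0.01],
    [0.2,-4,4,0,0.01],
    [0.2,-4,4,0,0],
    [0.2,-4,4,0,0],
    [0.2,-4,4,0,0],
    [0.2,-4,4,0,0]
  ]
}}

```text
time_s: 9.15
eef_pos: [621.9, -144.4, 122.6]
tcp_rot: [1.802, 2.532, 0.05]
ft_force: [-0.3, 0.2, -0.4]
gripper_width: 51.6
```

```bash
python3 -c "
from h import *
rep(34,-155)"
```

```text
t 9.15 feeder x 63.9 y -160.6 z 122.6 toolx/feeder deg 90.68 tilt 2.67 F feeder -0.2 0.3 z -0.4 w 51.6 q7 0.76
 toolz in feeder x,y deg [ 2.63 -0.46]
 shift tool x,y: [  5.9 -29.8]
```

{"op": "drive_tool", "data": {
  "targets": [
    [0.2,-20,0,0,0],
    [0.2,-30,0,0,0],
    [0.2,-30,0,0,0],
    [0.2,-20,0,0,0],
    [0.2,0,0,0,0]
  ]
}}

```text
time_s: 9.57
eef_pos: [658.6, -240.6, 120.3]
tcp_rot: [1.796, 2.54, 0.05]
ft_force: [-0.2, -0.7, 0.7]
gripper_width: 51.3
```

```bash
python3 -c "
from h import *
rep(34,-155)"
```

```text
t 9.57 feeder x 68.4 y -263.5 z 120.3 toolx/feeder deg 91.03 tilt 2.53 F feeder -0.4 -0.6 z 0.7 w 51.3 q7 0.86
 toolz in feeder x,y deg [ 2.51 -0.3 ]
 shift tool x,y: [109.1 -32.4]
```

{"op": "drive_tool", "data": {
  "targets": [
    [0.2,20,-7,0,0.01],
    [0.2,30,-10,0,0],
    [0.2,30,-10,0,0],
    [0.2,20,-7,0,0],
    [0.2,5,-2,0,0],
    [0.2,0,0,0,0]
  ]
}}

```text
time_s: 10.07
eef_pos: [587.1, -152.0, 113.9]
tcp_rot: [1.818, 2.529, 0.046]
ft_force: [0.4, -0.5, 0.1]
gripper_width: 50.9
```

```bash
python3 -c "
from h import *
rep(31,-150)"
```

```text
t 10.07 feeder x 28.5 y -156.8 z 113.9 toolx/feeder deg 90.11 tilt 2.28 F feeder 0.2 -0.6 z 0.1 w 50.9 q7 0.79
 toolz in feeder x,y deg [ 2.27 -0.23]
 shift tool x,y: [6.8 2.5]
```

{"op": "drive_tool", "data": {
  "targets": [
    [0.2,2,2,4,0],
    [0.2,0,0,5,0],
    [0.2,0,0,5,0],
    [0.2,0,0,3,0]
  ]
}}

```text
time_s: 10.4
eef_pos: [591.2, -149.6, 97.3]
tcp_rot: [1.817, 2.529, 0.049]
ft_force: [-1.9, 2.0, 5.7]
gripper_width: 51.4
```

```bash
python3 -c "
from h import *
rep(31,-150)"
```

```text
t 10.40 feeder x 33.2 y -155.8 z 97.3 toolx/feeder deg 90.15 tilt 2.37 F feeder -1.2 2.5 z 5.7 w 51.4 q7 0.79
 toolz in feeder x,y deg [ 2.36 -0.19]
 shift tool x,y: [ 5.8 -2.2]
```

{"op": "drive_tool", "data": {
  "targets": [
    [0.2,10,-0.5,0.5,0],
    [0.2,13,-0.5,0.5,0],
    [0.2,13,-0.5,0.5,0]
  ]
}}

```text
time_s: 10.65
eef_pos: [583.8, -127.8, 97.2]
tcp_rot: [1.821, 2.498, 0.042]
ft_force: [-0.5, -5.0, 5.0]
gripper_width: 51.4
```

```bash
python3 -c "
from h import *
rep(31,-150)"
```

```text
t 10.65 feeder x 33.1 y -132.8 z 97.2 toolx/feeder deg 89.35 tilt 3.26 F feeder -2.0 -4.6 z 5.0 w 51.4 q7 0.75
 toolz in feeder x,y deg [ 2.92 -1.43]
 shift tool x,y: [-17.2  -1.9]
```

{"op": "drive_tool", "data": {
  "targets": [
    [0.2,14,-0.5,0.7,0],
    [0.2,16,-0.5,0.7,0],
    [0.2,16,-0.5,0.7,0]
  ]
}}

```text
time_s: 10.9
eef_pos: [575.0, -96.8, 97.9]
tcp_rot: [1.818, 2.462, 0.036]
ft_force: [0.9, -5.5, 6.8]
gripper_width: 51.1
```

```bash
python3 -c "
from h import *
rep(31,8)"
```

```text
t 10.90 feeder x 34.5 y -100.6 z 97.9 toolx/feeder deg 88.57 tilt 4.83 F feeder -0.9 -5.5 z 6.8 w 51.1 q7 0.69
 toolz in feeder x,y deg [ 3.76 -3.03]
 shift tool x,y: [108.3  -5.8]
```

{"op": "drive_tool", "data": {
  "targets": [
    [0.2,16,-1,1.2,-0.01],
    [0.2,16,-1,1,-0.01],
    [0.2,16,-1,0.8,-0.01]
  ]
}}

```text
time_s: 11.15
eef_pos: [565.8, -67.6, 98.5]
tcp_rot: [1.773, 2.447, 0.026]
ft_force: [0.4, -8.5, 8.9]
gripper_width: 51.2
```

```bash
python3 -c "
from h import *
rep(31,8)
cv2.imwrite('pics/g_w.png',grab_frame('wrist')[:,:,::-1])
cv2.imwrite('pics/g_s.png',cv2.resize(grab_frame('side')[180:280,240:360,::-1],None,fx=6,fy=6,interpolation=cv2.INTER_CUBIC))"
```

```text
t 11.15 feeder x 35.0 y -70.0 z 98.5 toolx/feeder deg 89.49 tilt 6.90 F feeder -2.3 -8.2 z 8.9 w 51.2 q7 0.65
 toolz in feeder x,y deg [ 4.76 -4.97]
 shift tool x,y: [77.7 -4.2]
```

View pics/g_w.png

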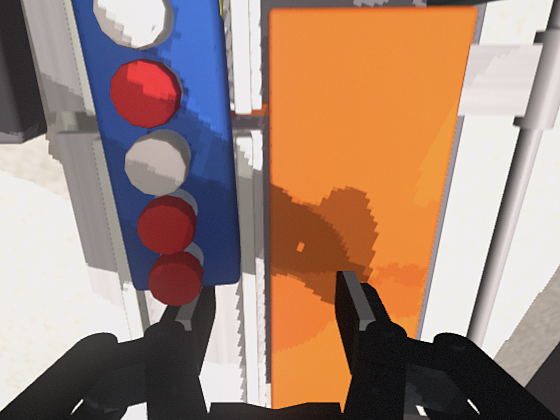

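View pics/g_s.png

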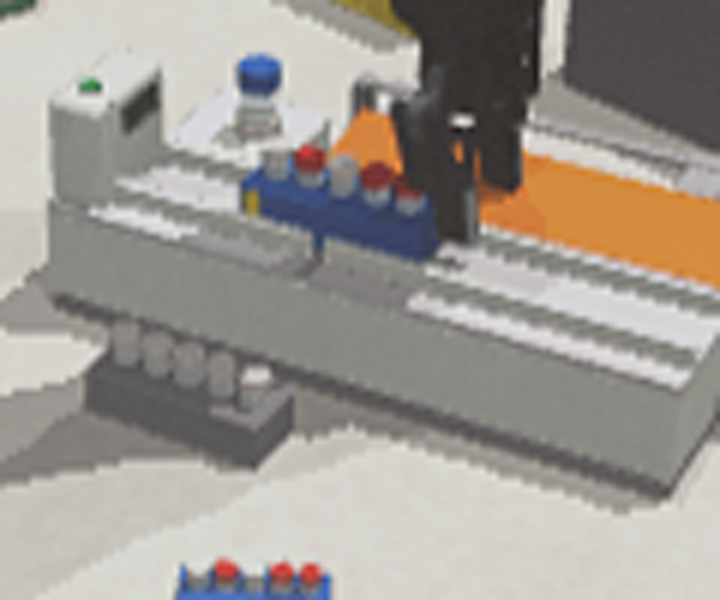

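{"op": "drive_tool", "data": {
  "targets": [
    [0.2,18,-1,1.5,-0.005],
    [0.2,18,-1,1.2,-0.005]
  ]
}}

```text
time_s: 11.42
eef_pos: [558.3, -42.8, 96.7]
tcp_rot: [1.759, 2.432, 0.024]
ft_force: [-0.2, -8.7, 9.6]
gripper_width: 51.1
```

```bash
python3 -c "
from h import *
rep(31,8)"
```

```text
t 11.42 feeder x 35.7 y -44.1 z 96.7 toolx/feeder deg 89.50 tilt 8.10 F feeder -2.9 -8.2 z 9.6 w 51.1 q7 0.61
 toolz in feeder x,y deg [ 5.42 -5.98]
 shift tool x,y: [51.8 -4.7]
```

{"op": "drive_tool", "data": {
  "targets": [
    [0.2,17,-1,1,-0.005],
    [0.2,15,-1,1,-0.005]
  ]
}}

```text
time_s: 11.58
eef_pos: [552.6, -24.7, 96.2]
tcp_rot: [1.745, 2.41, 0.02]
ft_force: [0.1, -11.6, 10.6]
gripper_width: 51.0
```

```bash
python3 -c "
from h import *
rep(31,8)
cv2.imwrite('pics/h_w.png',grab_frame('wrist')[:,:,::-1])
cv2.imwrite('pics/h_s.png',cv2.resize(grab_frame('side')[180:280,240:360,::-1],None,fx=6,fy=6,interpolation=cv2.INTER_CUBIC))"
```

```text
t 11.58 feeder x 36.1 y -25.1 z 96.2 toolx/feeder deg 89.35 tilt 9.57 F feeder -3.6 -11.0 z 10.6 w 51.0 q7 0.57
 toolz in feeder x,y deg [ 6.16 -7.26]
 shift tool x,y: [32.8 -5. ]
```

View pics/h_w.png

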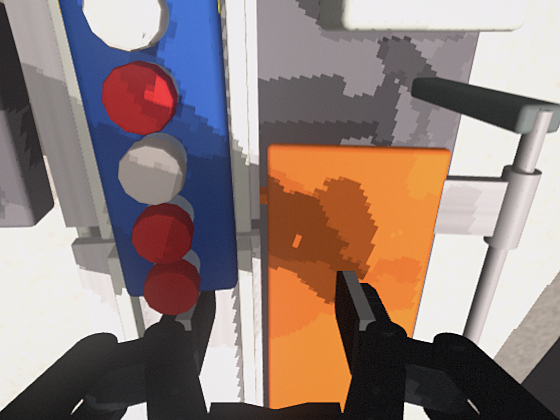

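View pics/h_s.png

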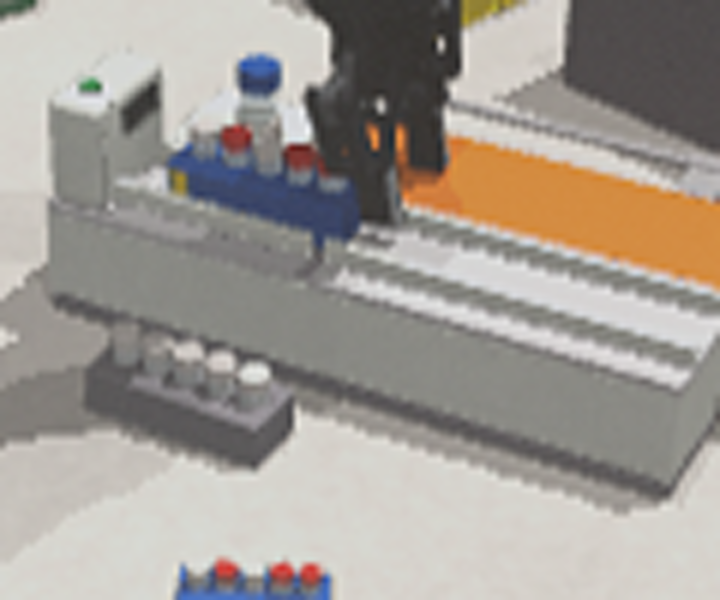

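{"op": "drive_tool", "data": {
  "targets": [
    [0.2,15,-1,0.5,-0.005],
    [0.2,10,-1,0.5,-0.005]
  ]
}}

```text
time_s: 11.85
eef_pos: [547.6, -8.5, 95.4]
tcp_rot: [1.731, 2.398, 0.02]
ft_force: [0.4, -8.3, 8.1]
gripper_width: 51.5
```

```bash
python3 -c "
from h import *
rep(31,8)"
```

```text
t 11.85 feeder x 36.5 y -8.1 z 95.4 toolx/feeder deg 89.40 tilt 10.56 F feeder -2.2 -8.0 z 8.1 w 51.5 q7 0.54
 toolz in feeder x,y deg [ 6.73 -8.06]
 shift tool x,y: [15.9 -5.4]
```

{"op": "drive_tool", "data": {
  "targets": [
    [0.2,11,-0.5,0.5,0],
    [0.2,8,-0.5,0.3,0]
  ]
}}

```text
time_s: 12.02
eef_pos: [545.1, -0.8, 95.9]
tcp_rot: [1.733, 2.373, 0.017]
ft_force: [-0.5, -6.8, 7.1]
gripper_width: 51.1
```

```bash
python3 -c "
from h import *
rep(31,8)
cv2.imwrite('pics/i_s.png',cv2.resize(grab_frame('side')[180:280,240:360,::-1],None,fx=6,fy=6,interpolation=cv2.INTER_CUBIC))"
```

```text
t 12.02 feeder x 36.5 y -0.1 z 95.9 toolx/feeder deg 88.69 tilt 11.69 F feeder -2.6 -6.3 z 7.1 w 51.1 q7 0.51
 toolz in feeder x,y deg [ 7.23 -9.08]
 shift tool x,y: [ 7.9 -5.5]
```

View pics/i_s.png

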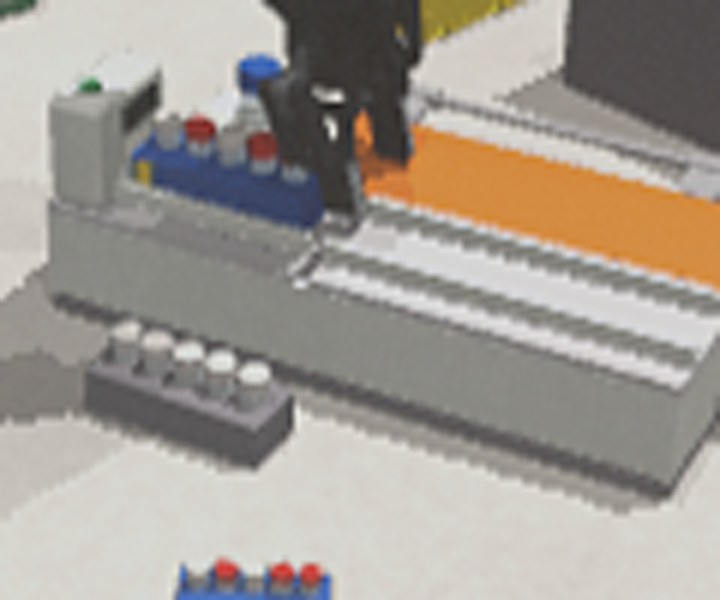

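{"op": "drive_tool", "data": {
  "targets": [
    [0.2,9,-0.5,0.7,-0.01],
    [0.2,8,-0.5,0.5,-0.01]
  ]
}}

```text
time_s: 12.23
eef_pos: [543.9, 3.2, 96.3]
tcp_rot: [1.708, 2.363, 0.009]
ft_force: [1.1, -15.0, 6.2]
gripper_width: 51.6
```

```bash
python3 -c "
from h import *
rep(31,8)
cv2.imwrite('pics/j_w.png',grab_frame('wrist')[:,:,::-1])
cv2.imwrite('pics/j_s.png',cv2.resize(grab_frame('side')[180:260,240:340,::-1],None,fx=7,fy=7,interpolation=cv2.INTER_CUBIC))"
```

```text
t 12.23 feeder x 36.7 y 4.1 z 96.3 toolx/feeder deg 89.10 tilt 12.96 F feeder -3.7 -14.6 z 6.2 w 51.6 q7 0.49
 toolz in feeder x,y deg [  7.77 -10.24]
 shift tool x,y: [ 3.8 -5.6]
```

View pics/j_s.png

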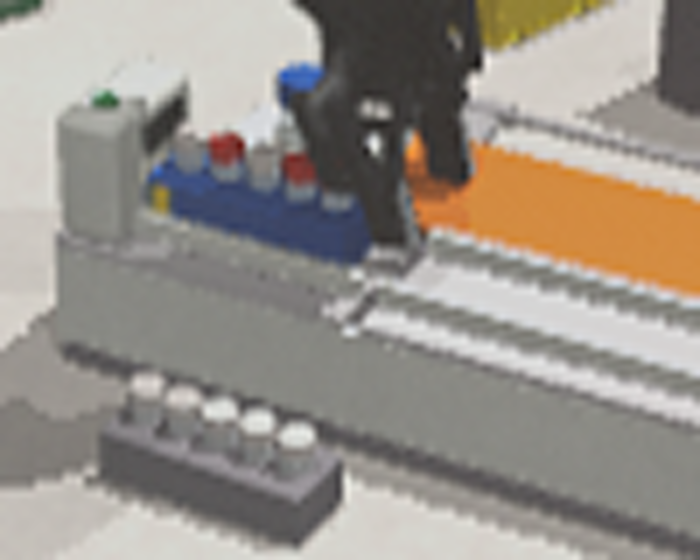

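View pics/j_w.png

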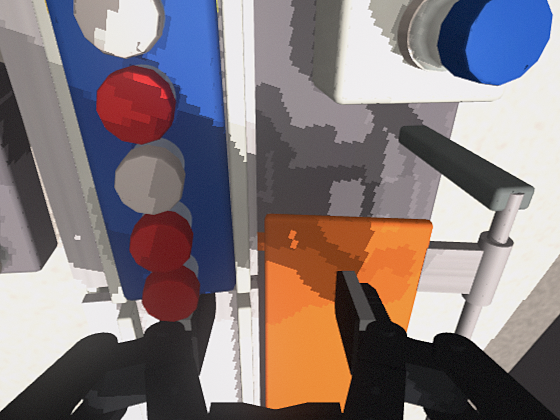

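```bash
python3 - <<'E'
from h import *
cal=get_calibration('wrist'); O2=F(2.3,0)
def f(px,z,c):
    p=ray(c,[px],z)[0,:2]-O2; print(px,z,np.round([p@EX,p@EY],1))
for p in ((125,299),(235,291)): f(p,98,cal)
f((265,216),83,cal); f((430,222),92,cal)
# side overlay
c=get_calibration('side'); im=grab_frame('side')[:,:,::-1].copy()
k=7
big=cv2.resize(im[180:260,240:340],None,fx=k,fy=k,interpolation=cv2.INTER_CUBIC)
def box(y,col):
    for z in (70,98):
        P=[(-20,y-52),(20,y-52),(20,y+52),(-20,y+52)]
        q=proj(c,[[*(O2+a*EX+b*EY),z] for a,b in P]); q=(q-[240,180]+.5)*k
        cv2.polylines(big,[np.round(q).astype(np.int32)],True,col,1,cv2.LINE_AA)
box(70,(0,0,255))
q=proj(c,[[*(O2+a*EX+122*EY),z] for a,z in ((-28,70),(28,70),(28,110),(-28,110))]);q=(q-[240,180]+.5)*k
cv2.polylines(big,[np.round(q).astype(np.int32)],True,(0,255,0),1)
cv2.imwrite('pics/k_s.png',big)
E
```

```text
(125, 299) 98 [-17.4  17.2]
(235, 291) 98 [20.6 16.6]
(265, 216) 83 [33.2 38.4]
(430, 222) 92 [94.  36.7]
```

View pics/k_s.png

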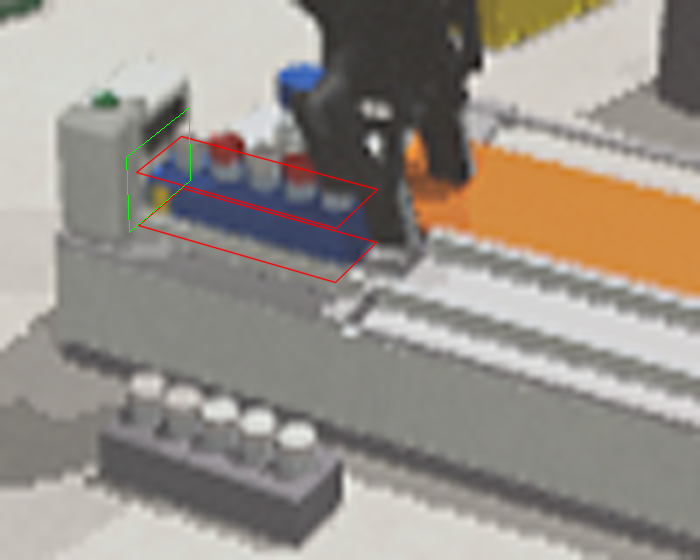

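{"op": "drive_tool", "data": {
  "targets": [
    [0.2,9,-0.5,0.7,-0.005],
    [0.2,9,-0.5,0.7,-0.005]
  ]
}}

```text
time_s: 12.55
eef_pos: [543.8, 3.3, 96.8]
tcp_rot: [1.696, 2.339, -0.001]
ft_force: [0.9, -14.3, 9.7]
gripper_width: 51.4
```

```bash
python3 - <<'E'
from h import *
rep(31,8)
im=grab_frame('wrist');cv2.imwrite('pics/l_w.png',im[:,:,::-1])
E
```

```text
t 12.55 feeder x 36.6 y 4.2 z 96.8 toolx/feeder deg 88.79 tilt 14.48 F feeder -3.7 -13.8 z 9.7 w 51.4 q7 0.48
 toolz in feeder x,y deg [  8.3  -11.68]
 shift tool x,y: [ 3.6 -5.5]
```

View pics/l_w.png

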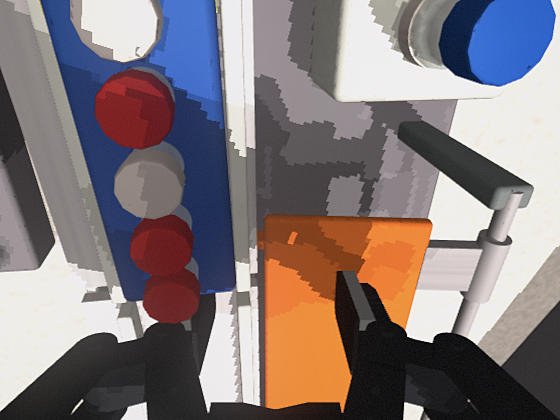

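{"op": "drive_tool", "data": {
  "targets": [
    [0.2,-7,0,1.5,0],
    [0.2,-9,0,1.5,0],
    [0.2,-9,0,1.5,0],
    [0.2,-9,0,1.5,0]
  ]
}}

```text
time_s: 12.93
eef_pos: [555.1, -25.0, 99.4]
tcp_rot: [1.687, 2.343, 0.006]
ft_force: [-1.7, 3.4, 5.3]
gripper_width: 51.0
```

```bash
python3 - <<'E'
from h import *
rep(31,8)
im=grab_frame('wrist');cv2.imwrite('pics/m_w.png',im[:,:,::-1])
E
```

```text
t 12.93 feeder x 38.4 y -26.2 z 99.4 toolx/feeder deg 89.15 tilt 14.60 F feeder -0.6 3.7 z 5.3 w 51.0 q7 0.53
 toolz in feeder x,y deg [  8.63 -11.58]
 shift tool x,y: [33.4 -6.8]
```

View pics/m_w.png

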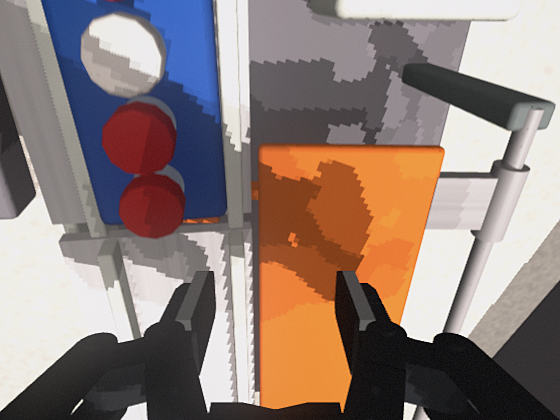

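```bash
python3 - <<'E'
from h import *
cal=get_calibration('wrist'); O2=F(2.3,0)
def f(px,z,c=cal):
    p=ray(c,[px],z)[0,:2]-O2; print(px,z,np.round([p@EX,p@EY],1))
f((102,224),98);f((225,217),98);f((225,222),98); f((260,147),84); f((85,237),82);f((70,237),70);f((230,225),82)
im=grab_frame('wrist');cv2.imwrite('pics/n_w.png',cv2.resize(im[170:280,50:260,::-1],None,fx=3.5,fy=3.5,interpolation=cv2.INTER_CUBIC))
E
```

```text
(102, 224) 98 [-17.6  13.9]
(225, 217) 98 [20.5 13.5]
(225, 222) 98 [20.4 11.6]
(260, 147) 84 [33.7 31.8]
(85, 237) 82 [-30.3  -0.6]
(70, 237) 70 [-40.8  -7.8]
(230, 225) 82 [22.2  0.2]
```

View pics/n_w.png

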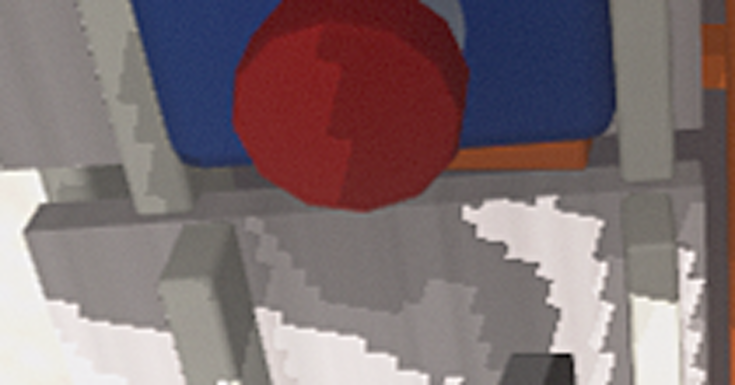

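{"op": "drive_tool", "data": {
  "targets": [
    [0.2,-2,0,-5,0],
    [0.2,-3,0,-8,0],
    [0.2,-4,0,-10,0],
    [0.2,-5,0,-15,0],
    [0.2,-5,0,-20,0],
    [0.2,-5,0,-20,0],
    [0.2,-5,0,-20,0],
    [0.2,-5,0,-15,0],
    [0.2,0,0,0,0]
  ]
}}

```text
time_s: 13.78
eef_pos: [537.8, -42.2, 223.1]
tcp_rot: [1.692, 2.341, 0.001]
ft_force: [0.5, -0.9, 0.4]
gripper_width: 51.4
```

```bash
python3 - <<'E'
from h import *
rep(31,8)
im=grab_frame('wrist');cv2.imwrite('pics/o_w.png',im[:,:,::-1])
cv2.imwrite('pics/o_s.png',cv2.resize(grab_frame('side')[170:270,230:370,::-1],None,fx=5.5,fy=5.5,interpolation=cv2.INTER_CUBIC))
E
```

```text
t 13.78 feeder x 16.5 y -37.0 z 223.1 toolx/feeder deg 88.93 tilt 14.50 F feeder 0.2 -1.0 z 0.4 w 51.4 q7 0.49
 toolz in feeder x,y deg [  8.41 -11.62]
 shift tool x,y: [44.4 14.9]
```

View pics/o_w.png

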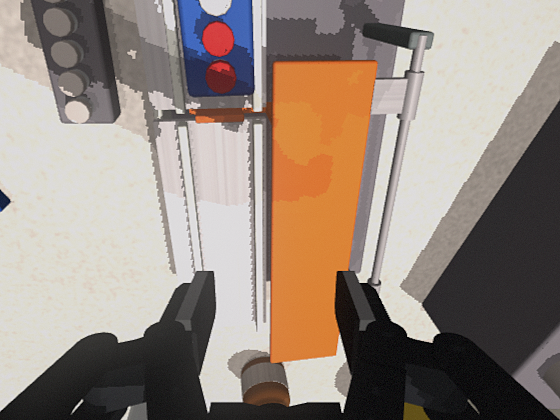

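View pics/o_s.png

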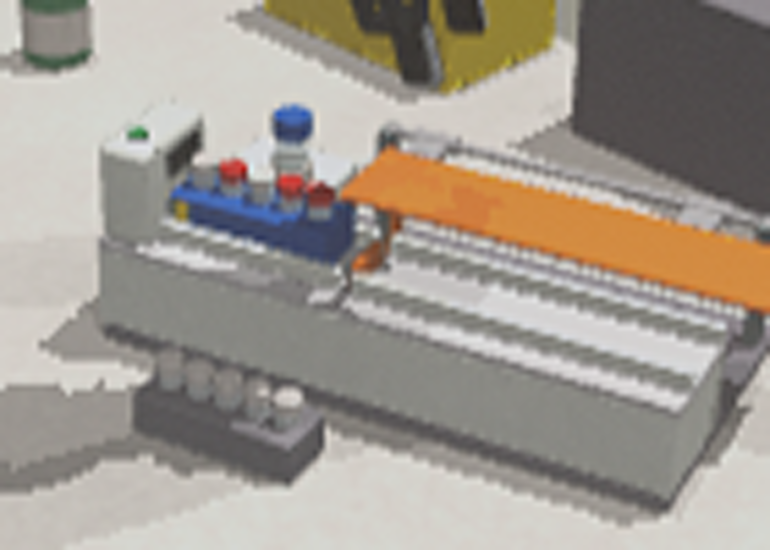

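{"op": "drive_tool", "data": {
  "targets": [
    [0.2,-20,0,-10,0],
    [0.2,-35,0,-15,0],
    [0.2,-35,0,-15,0],
    [0.2,-35,0,-10,0],
    [0.2,-25,0,0,0],
    [0.2,0,0,0,0],
    [0.2,0,0,0,0]
  ]
}}

```text
time_s: 14.47
eef_pos: [567.9, -172.9, 289.3]
tcp_rot: [1.693, 2.373, -0.018]
ft_force: [0.8, 0.2, -0.6]
gripper_width: 51.5
```

```bash
python3 - <<'E'
from h import *
rep()
c=get_calibration('top'); im=grab_frame('top'); O2=F(1.5,0)
big=cv2.resize(im[150:250,220:340,::-1],None,fx=6.5,fy=6,interpolation=cv2.INTER_CUBIC)
cv2.imwrite('pics/p_t.png',big)
hsv=cv2.cvtColor(im,cv2.COLOR_RGB2HSV)
b=((hsv[...,0]>100)&(hsv[...,0]<130)&(hsv[...,1]>140)).astype(np.uint8); b[:,:245]=0;b[:,310:]=0;b[:196]=0;b[235:]=0
W=ray(c,np.argwhere(b)[:,::-1],98)[:,:2]; cc,wh,a=cv2.minAreaRect(W.astype(np.float32)); d=np.array(cc)-O; print("rack",wh,a,d@EX,d@EY)
for t in ('rack','spare_rack','vial'):
    for r in models.cut_out('top',t)[:2]: print(t,round(r['conf'],2),np.round(r['extent']))
E
```

```text
t 14.47 feeder x 3.8 y -170.5 z 289.3 toolx/feeder deg 89.86 tilt 13.02 F feeder 0.8 -0.0 z -0.6 w 51.5 q7 0.75
 toolz in feeder x,y deg [  7.03 -10.82]
rack (36.739749908447266, 98.70777130126953) 19.443025588989258 1.0699847365618222 68.16564046700918
rack 0.93 [272. 214.  42.  22.]
spare_rack 0.77 [293. 247.  30.  21.]
spare_rack 0.7 [307. 182.  73.  70.]
vial 0.25 [305. 181.  66.  63.]
```

View pics/p_t.png

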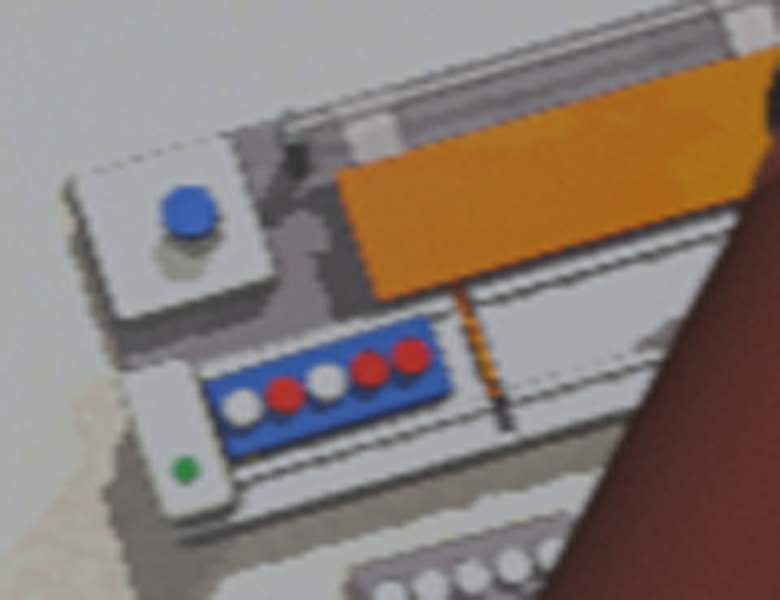

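{"op": "drive_tool", "data": {
  "targets": [
    [0.2,20,0,-5,0],
    [0.2,35,0,-8,0],
    [0.2,35,0,-8,0],
    [0.2,35,0,-8,0],
    [0.2,35,0,-8,0],
    [0.2,35,0,-8,0],
    [0.2,30,0,-6,0],
    [0.2,10,0,0,0],
    [0.2,0,0,0,0],
    [0.2,0,0,0,0]
  ]
}}

```text
time_s: 15.5
eef_pos: [474.4, 78.9, 287.3]
tcp_rot: [1.664, 2.408, -0.022]
ft_force: [0.1, -0.3, -0.2]
gripper_width: 51.5
```

```bash
python3 - <<'E'
from h import *
rep()
im=grab_frame('wrist');cv2.imwrite('pics/q_w.png',im[:,:,::-1])
E
```

```text
t 15.50 feeder x -5.3 y 97.9 z 287.3 toolx/feeder deg 91.67 tilt 12.30 F feeder -0.0 -0.3 z -0.2 w 51.5 q7 0.14
 toolz in feeder x,y deg [  6.63 -10.25]
```

View pics/q_w.png

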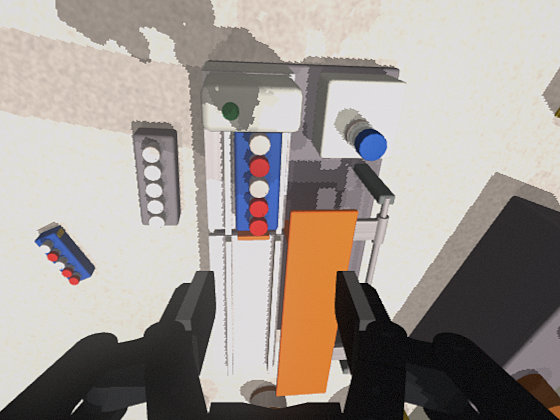

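{"op": "drive_tool", "data": {
  "targets": [
    [0.2,-15,0,2,0],
    [0.2,-25,0,4,0],
    [0.2,-25,0,4,0],
    [0.2,-8,0,2,0],
    [0.2,0,0,0,0],
    [0.2,0,0,0,0]
  ]
}}

```text
time_s: 16.05
eef_pos: [502.6, -0.3, 288.9]
tcp_rot: [1.675, 2.398, -0.027]
ft_force: [0.1, -0.3, 0.2]
gripper_width: 51.5
```

```bash
python3 - <<'E'
from h import *
rep()
im=grab_frame('wrist');cv2.imwrite('pics/r_w.png',cv2.resize(im[0:200,160:400,::-1],None,fx=3.3,fy=3,interpolation=cv2.INTER_CUBIC))
np.save('r.npy',im); import pickle; pickle.dump(get_calibration('wrist'),open('r.pkl','wb'))
E
```

```text
t 16.05 feeder x -3.6 y 13.8 z 288.9 toolx/feeder deg 91.09 tilt 12.42 F feeder -0.0 -0.3 z 0.2 w 51.5 q7 0.35
 toolz in feeder x,y deg [  6.47 -10.49]
```

View pics/r_w.png

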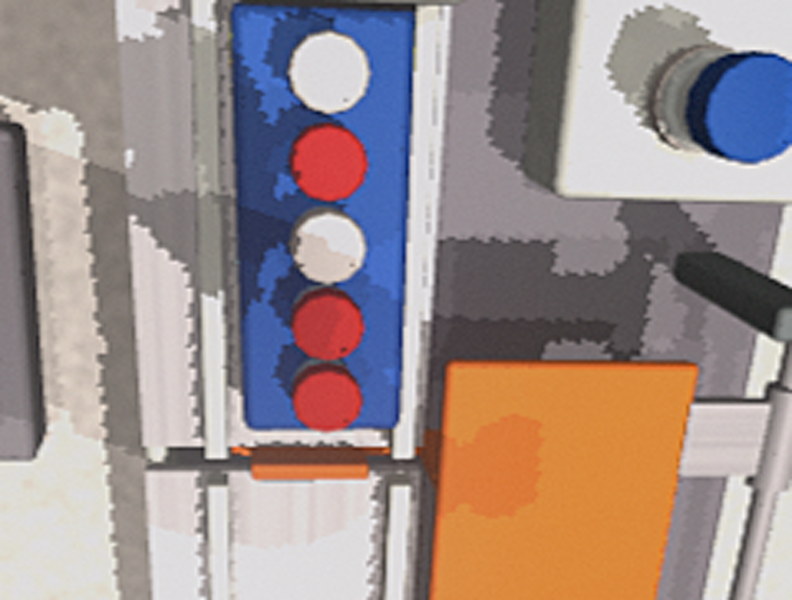

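```bash
python3 - <<'E'
from h import *
import pickle
cal=pickle.load(open('r.pkl','rb')); O2=F(2.3,0)
def f(u,v,z):
    px=(160+u/3.3,v/3); p=ray(cal,[px],z)[0,:2]-O2; print((u,v),z,np.round([p@EX,p@EY],1))
print("tail");f(247,428,98);f(398,428,98)
print("front");f(235,6,98);f(412,10,98)
print("plate end (37)");f(448,363,95);f(695,366,95)
print("blade top (0)");f(310,467,82)
E
```

```text
tail
(247, 428) 98 [-17.8  16.1]
(398, 428) 98 [20.2 16.2]
front
(235, 6) 98 [-19.  117.2]
(412, 10) 98 [ 18.5 117.9]
plate end (37)
(448, 363) 95 [32.4 33.7]
(695, 366) 95 [96.4 33.5]
blade top (0)
(310, 467) 82 [-0.9 -1.3]
```

```bash
python3 - <<'E'
from h import *
rep(); print(ctrl.job_done())
E
```

```text
t 16.10 feeder x -3.7 y 13.9 z 288.9 toolx/feeder deg 91.11 tilt 12.43 F feeder 0.2 -0.3 z 0.4 w 51.0 q7 0.35
 toolz in feeder x,y deg [  6.47 -10.5 ]
the job is handed in; nothing more can be done
None
```

The blue rack is home against the reader, the gate has sprung shut behind it, and the hand is clear. I handed the job in at 16.1 s of the 51 s allowed; it reports no verdict.

**How it went:** I pressed the plate down to an estimated 0.2 rad with one fingertip and pushed the rack's tail along the lane with the other. I kept the gate held until the rack stopped against the reader, backed off about 30 mm, then lifted away.

**Checks that agreed:**
- **Rack home:** the last two pushes gave 14 N and no movement. In the final wrist picture the tail read 16 mm in the feeder frame. Allowing for that view's bias, measured on the plate end and blade, this is about 18–19 mm against the 18 mm wanted.
- **Gate shut:** the blade shows standing up behind the rack.
- **Bystanders:** the grey spare rack and the vial look unmoved in the pictures.
- **Hand clear:** it was about 290 mm above the table with almost no force on it.

**Things that went less well:**
- **First push stopped:** the tool started tilting as it dragged on the plate. I backed off and let the gate up, then pressed it down again before carrying on. The rack had moved about 10 mm by then, and its front was about 13 mm short of the gate.
- **Tool tilt:** on the main push it still built up to about 14°, so the finger was leaning on the rack's upper rear edge by the end.
- **Gate angle:** the 0.2 rad comes from how far the fingertip travelled. It was not measured directly.
- **Top camera:** its coarser reading put the rack's blue area at 68 mm instead of 70. That is within its resolution of about 3 mm per pixel.

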